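# Line up the tea tins by height between cup and jar

### The arm

A 6-joint arm with a two-finger parallel gripper is mounted at the origin on the work surface. World frame = base frame: x ahead of the robot, y to its left, z up, the work surface at z = 0. Lengths are in m, angles in rad, forces in N, time in s.
With the tool pointing down it reaches from about 0.35 to 0.8 m from the base axis. Payload 7.3 kg.
Tool frame: the origin (TCP) lies at the very end of the fingers, on their centre line; the grasp point (between the pads) lies 19 mm behind it; z points along the fingers, x is the direction in which the jaws open and shut, and the axes are right-handed (so a half turn about z gives the same grasp; the last joint's range is limited). The gripper opens to 85 mm and grips with 20 to 120 N. Pads are 22 mm wide; open, the fingers measure 114 mm over their backs; the gripper's body (76 mm by 85 mm) begins 54 mm behind the grasp point. The pads swing forward as they close: fully open they stand 13 mm farther back than shut.
Start: joints at [0.98, 0.342, 1.524, -0, 1.275, -0.146], TCP at [0.226, 0.474, 0.231] pointing down, gripper open.
Joint ranges: [-2.53, 2.53], [-0.77, 2.02], [0.04, 2.7], [-1, 4.14], [0.28, 2.66], [-3.11, 3.11]. Speed limits (rad/s): [2.57, 2.57, 3.14, 3.14, 3.14, 3.14].

### API

Orientations are given as a unit quaternion [w, x, y, z].
In Python, from bench import r gives the robot as it stands.
- The arm moves only by the tool jog_arm, never from a script. Its argument "plan" is a list of rows, each an object of numbers: "tx", "ty", "tz": the shift along the tool's x, y, z scaled (see below); "yaw": the turn about the tool's z scaled (see below); "hand": the opening, from 0 (shut) to 1 (fully open). In form: [{"tx": .., "ty": .., "tz": .., "yaw": .., "hand": ..}, ...]. A call has 1 to 12 rows; each row is the pose to reach, as a shift and turn from the pose measured when the call began, along the tool's axes at that moment; what a row does not reach only later rows make up. The controller multiplies each number of a shift by 150 mm and each number of a turn by 2 rad. A row lasts 1/12 s, in which the tool goes at most 41.7 mm and 7.16 degrees, less where a joint would pass 70% of its speed; a pose out of reach is approached as far as the arm can. A call with a number of a shift or a turn outside -1 to 1 is refused whole. A call with a gripper value outside its range is refused whole. The fingers move at their own pace and stop on an object; "squeeze" is the grip in N (left out, the last holds). Time passes only in rows, so rows that repeat a pose let the fingers close. It gives the time, the measured TCP pose, the force and the opening at its end, in the units of the state.
- r.read_state(): the state, without advancing time (a new reading comes with each control period).
- r.read_camera(name): name is "scene" or "top" or "wrist"; returns (picture, depth): 384x512x3 uint8, red, green, blue; 384x512 float32, m along the optical axis (not along the pixel's ray), 0 where there is no reading.
- r.camera_params(name): a dict with "vfov" (degrees; the focal length in pixels is half the picture's height over the tangent of half this angle, whatever the lens; pixels are square), "cx", "cy" (the principal point, pixels), "D" ([k1, k2, p1, p2, k3] as OpenCV has them; the pictures are not rectified), "rvec" (rotation vector, rad) and "tvec" (3), from world to camera coordinates, as OpenCV has them; the wrist camera has in their place "mount" (4x4, takes a point from camera to tool coordinates, whose origin is the TCP and whose axes are the tool frame's). Camera axes: x right, y down, z forward; pixel columns grow to the right and rows downward; lengths in m; the calibration is good to about 2 mm. A picture is of the moment at which its call begins: read the wrist's pose just before it. camera_params takes no time and is no camera call.
- r.hand_in(): hands the job in, once; it reports no verdict.
The state is a dict: "time_s": time; "joint_positions": joint angles; "joint_velocities": joint speeds; "joint_efforts": joint torques, N m; "position": TCP position; "orientation": TCP orientation; "force": force on the tool from outside, world axes, zero at the start; "ft_torque": the same for the moment, N m; "opening": finger opening in m.
Only numpy, scipy, OpenCV 4.12 (cv2) and the standard library are available. Lean on these libraries where they do the work, as an engineer would, in place of code of your own. Each camera call takes 0.05 s, during which the arm holds its last target. There are 200 camera calls.

### The job

Tidy the lap tray: stand the four tea tins on the row of four coasters, one tin centred on each, in order of height, with the tallest next to the white teacup and the shortest next to the glass jar. Keep the tins upright, do not shift the teacup or the jar, and leave everything released and at rest.

Things in the scene. Friction and masses are not known exactly. Their poses are not given: they have to be found in the camera images.
- tin_red: red tea tin, the tallest of four: closed upright cylinder, 48 mm across, 95 mm high, about 140 g. Origin: centre of its underside; z up. Starts upright and loose on the tray's floor (10 mm above the ledge), in the part nearer the robot; the tins stand there abreast, roughly parallel to the coaster row. A blue wrist rest (135 x 75 x 18 mm) lies in the middle between them.
- tin_yellow: yellow tea tin, the second tallest of four: closed upright cylinder, 48 mm across, 80 mm high, about 120 g. Origin: centre of its underside; z up. Starts upright and loose on the tray's floor (10 mm above the ledge), in the part nearer the robot; the tins stand there abreast, roughly parallel to the coaster row. The four tins' centres are at least 80 mm apart.
- tin_green: green tea tin, the second shortest of four: closed upright cylinder, 48 mm across, 65 mm high, about 100 g. Origin: centre of its underside; z up. Starts upright and loose on the tray's floor (10 mm above the ledge), in the part nearer the robot; the tins stand there abreast, roughly parallel to the coaster row. The tray's lip is 20 mm above the ledge.
- tin_black: black tea tin, the shortest of four: closed upright cylinder, 48 mm across, 50 mm high, about 80 g. Origin: centre of its underside; z up. Starts upright and loose on the tray's floor (10 mm above the ledge), in the part nearer the robot; the tins stand there abreast, roughly parallel to the coaster row.
- coaster_cork: round light brown cork coaster, 64 mm across, 4 mm thick, fixed to the tray. Origin: centre of its underside, 10 mm above the ledge (its top: 14 mm). One of four in a straight row along the far part of the tray, 80 mm centre to centre; their order changes. A folded aluminium stand 15 mm high lies about 85 mm behind the row's centre line.
- coaster_slate: round dark grey slate coaster, 64 mm across, 4 mm thick, fixed to the tray. Origin: centre of its underside, 10 mm above the ledge (its top: 14 mm). One of four in a straight row along the far part of the tray, 80 mm centre to centre; their order changes.
- coaster_white: round white ceramic coaster, 64 mm across, 4 mm thick, fixed to the tray. Origin: centre of its underside, 10 mm above the ledge (its top: 14 mm). One of four in a straight row along the far part of the tray, 80 mm centre to centre; their order changes.
- coaster_walnut: round dark brown walnut coaster, 64 mm across, 4 mm thick, fixed to the tray. Origin: centre of its underside, 10 mm above the ledge (its top: 14 mm). One of four in a straight row along the far part of the tray, 80 mm centre to centre; their order changes.
- teacup: white ceramic teacup, 80 mm across the rim and 58 mm high, with a handle pointing away from the robot; loose, empty. Stands at one end of the row of coasters, in line with it, its centre about 100 mm from the centre of the nearest coaster; it is at either end. Origin: centre of its underside.
- jar: squat jar of amber glass with a steel twist cap, 76 mm across and 66 mm high; loose. Stands at the other end of the row of coasters from the teacup, its centre about 100 mm from the nearest coaster. Origin: centre of its underside.

How it is judged:
At the end, for the whole second after the job is handed in: Each tin stands upright (within 0.08 rad) and at rest on a coaster, its centre within 12 mm of the coaster's; counted from the teacup to the jar the tins are red (tallest), yellow, green, black (shortest): their centres lie 60-140, 140-220, 220-300 and 300-380 mm from the teacup's ((horizontal distance between tin_red and coaster_cork below 0.012 m or horizontal distance between tin_red and coaster_slate below 0.012 m or horizontal distance between tin_red and coaster_white below 0.012 m or horizontal distance between tin_red and coaster_walnut below 0.012 m) and horizontal distance between tin_red and teacup between 0.06 and 0.14 m and height (world z) of tin_red between 0.011 and 0.017 m and angle between each of tin_red, tin_yellow, tin_green, tin_black's own z axis and vertical below 0.08 rad and linear speed of each of tin_red, tin_yellow, tin_green, tin_black below 0.01 m/s and (horizontal distance between tin_yellow and coaster_cork below 0.012 m or horizontal distance between tin_yellow and coaster_slate below 0.012 m or horizontal distance between tin_yellow and coaster_white below 0.012 m or horizontal distance between tin_yellow and coaster_walnut below 0.012 m) and horizontal distance between tin_yellow and teacup between 0.14 and 0.22 m and height (world z) of tin_yellow between 0.011 and 0.017 m and (horizontal distance between tin_green and coaster_cork below 0.012 m or horizontal distance between tin_green and coaster_slate below 0.012 m or horizontal distance between tin_green and coaster_white below 0.012 m or horizontal distance between tin_green and coaster_walnut below 0.012 m) and horizontal distance between tin_green and teacup between 0.22 and 0.3 m and height (world z) of tin_green between 0.011 and 0.017 m and (horizontal distance between tin_black and coaster_cork below 0.012 m or horizontal distance between tin_black and coaster_slate below 0.012 m or horizontal distance between tin_black and coaster_white below 0.012 m or horizontal distance between tin_black and coaster_walnut below 0.012 m) and horizontal distance between tin_black and teacup between 0.3 and 0.38 m and height (world z) of tin_black between 0.011 and 0.017 m); the robot touches nothing.
It fails at once if the teacup is shifted more than 15 mm or tipped (distance of teacup from where it was at the start of the episode above 0.015 m or angle between teacup's own z axis and vertical above 0.3 rad).
It fails at once if the glass jar is shifted more than 15 mm or tipped (distance of jar from where it was at the start of the episode above 0.015 m or angle between jar's own z axis and vertical above 0.3 rad).
It fails at once if a tin is tipped over (angle between any of tin_red, tin_yellow, tin_green, tin_black's own z axis and vertical above 0.8 rad).
It also fails if it takes over 96 s, if anything falls off the work surface, if the arm or the gripper's body presses on something with over 40 N, if the wrist force passes 120 N, or if a joint passes its speed limit or range.

## Working session

There is one attempt and no reset: what is moved stays moved. The work goes in short steps, Python scripts to look and compute and a tool call to move; the robot and the scene stay as the last step left them, time stands still between calls to the robot, and variables do not carry over. Pictures are saved under pics/ and viewed, about 12 in all and at most 16, crops included, and the job is handed in when it is done.

Besides the shell and the picture viewer there is one more tool, called after ">>>" as name(argument=value, ...), one argument or row to a line, values as JSON. jog_arm: Moves the arm, as the interface text tells. Shifts and turns lie within -1 to 1; 1 stands for 150 mm of shift or 2 rad of turn. Its arguments: {"type":"object","properties":{"plan":{"type":"array"},"squeeze":{"type":"number"}},"required":["plan"]}

```bash
mkdir -p pics && python3 - <<'E'
from bench import r
import cv2,numpy as np
print(r.read_state())
for n in ("top","scene"):
    p,d=r.read_camera(n); cv2.imwrite(f"pics/{n}0.png",p[:,:,::-1]); np.save(f"pics/{n}0.npy",p); np.save(f"pics/{n}0d.npy",d)
    print(r.camera_params(n))
print(r.camera_params("wrist"))
E
```

```text
{'time_s': 0.0, 'joint_positions': array([ 9.79977849e-01,  3.42754140e-01,  1.52502004e+00, -2.22598682e-05,
        1.27540730e+00, -1.45969492e-01]), 'joint_velocities': array([ 7.63524469e-04,  1.09350486e-03, -1.29306498e-04, -3.16207886e-04,
        4.87101749e-04,  8.25113104e-05]), 'joint_efforts': array([-1.62353448e-03, -4.33685732e+01, -2.46006095e+01, -2.77311992e-04,
        7.91510451e-03, -2.35042791e-05]), 'position': array([0.22566212, 0.47357801, 0.2306086 ]), 'orientation': array([ 3.31488995e-04,  8.45669794e-01,  5.33705882e-01, -7.22025863e-04]), 'force': array([-0.46772025,  0.08876826, -0.11078047]), 'ft_torque': array([-0.08437535, -0.06939112, -0.02545313]), 'opening': 0.08515216208324644}
{'vfov': 44.70525214656206, 'cx': 248.75522048426782, 'cy': 191.77996456181577, 'D': array([0.05576945, 0.        , 0.        , 0.        , 0.        ]), 'rvec': array([ 2.14036485, -2.15147261,  0.16345697]), 'tvec': array([0.01261802, 0.54761792, 0.79844599])}
{'vfov': 46.79057959460475, 'cx': 254.92196541850194, 'cy': 185.54865087108755, 'D': array([0.00812722, 0.        , 0.        , 0.        , 0.        ]), 'rvec': array([ 1.53121446,  2.030696  , -0.80391874]), 'tvec': array([ 0.15430979, -0.3587219 ,  1.25293931])}
{'vfov': 68.40734808358569, 'cx': 257.2558842085256, 'cy': 193.9966564633031, 'D': array([0.00113978, 0.        , 0.        , 0.        , 0.        ]), 'mount': array([[ 9.99998996e-01,  1.41489689e-03,  8.30267690e-05,
         1.22265226e-03],
       [-1.38577754e-03,  9.63765654e-01,  2.66746778e-01,
        -6.76468697e-02],
       [ 2.97400839e-04, -2.66746625e-01,  9.63766647e-01,
        -1.43943723e-01],
       [ 0.00000000e+00,  0.00000000e+00,  0.00000000e+00,
         1.00000000e+00]])}
```

View pics/top0.png

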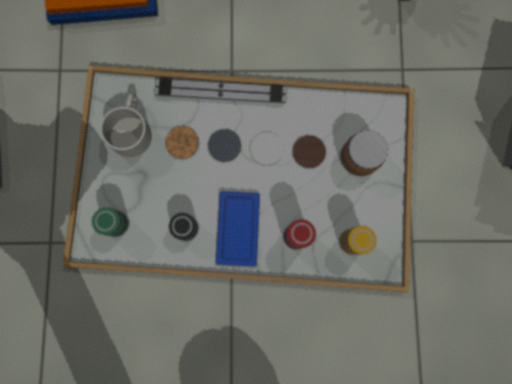

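View pics/scene0.png

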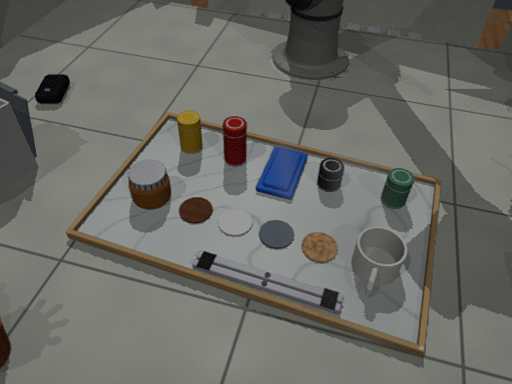

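The top view has +x up and +y to the left. The cup is at (124,130), followed by cork (182,142), slate (225,145), white (267,147), walnut (309,151) and the jar at (365,152). The tins are green (109,221), black (183,226), red (300,234) and yellow (361,240), and the blue rest is at (238,228). The scene view shows the same order.

```bash
cat > h.py <<'E'
import cv2,numpy as np
from scipy.spatial.transform import Rotation as R
def K(c): 
    f=192/np.tan(np.radians(c["vfov"]/2)); return np.array([[f,0,c["cx"]],[0,f,c["cy"]],[0,0,1]])
def extr(c,st=None):
    "camera->world R,t"
    if "rvec" in c:
        A=cv2.Rodrigues(c["rvec"])[0].T; return A,-A@c["tvec"]
    q=st["orientation"]; T=R.from_quat([*q[1:],q[0]]).as_matrix(); m=c["mount"]
    return T@m[:3,:3],T@m[:3,3]+st["position"]
def plane(c,px,z,st=None):
    n=cv2.undistortPoints(np.float64(px).reshape(-1,1,2),K(c),c["D"])[:,0]
    A,t=extr(c,st); d=np.c_[n,np.ones(len(n))]@A.T
    return t+d*((z-t[2])/d[:,2])[:,None]
def cloud(c,d,st=None):
    v,u=np.mgrid[:384,:512]; n=cv2.undistortPoints(np.float64(np.dstack([u,v])).reshape(-1,1,2),K(c),c["D"])[:,0]
    A,t=extr(c,st); return ((np.c_[n,np.ones(len(n))]*d.reshape(-1,1))@A.T+t).reshape(384,512,3)
E
python3 - <<'E'
from bench import r
from h import *
H=dict(green=(109,221,.075),black=(183,226,.060),red=(300,234,.105),yellow=(361,240,.090),cup=(124,130,.068),jar=(365,152,.076))
c=r.camera_params("top"); p=np.load("pics/top0.npy"); d=np.load("pics/top0d.npy"); P=cloud(c,d)
for k,(u,v,z) in H.items():
    m=np.zeros((384,512),bool); m[v-28:v+28,u-28:u+28]=1
    m&=(abs(P[...,2]-z)<.008)&(d>0)
    ys,xs=np.nonzero(m); (cx,cy),rad=cv2.minEnclosingCircle(np.float32(np.c_[xs,ys]))
    w=plane(c,[[cx,cy]],z)[0]; w2=P[m].mean(0); 
    print(k,len(xs),"enc",(round(cx,1),round(cy,1),round(rad,1)),w.round(4),"depthmean",w2.round(4),"std",P[m].std(0).round(4))
bg=np.median(p[170:185,200:330].reshape(-1,3),0).astype(int); print("bg",bg)
g=cv2.cvtColor(p,cv2.COLOR_RGB2HSV)
print("tray floor z",np.median(P[175:190,200:260,2]))
for k,(u,v) in dict(cork=(182,142),slate=(225,145),walnut=(309,151)).items():
    s=(slice(v-22,v+22),slice(u-21,u+21)); q=p[s].astype(int); m=(abs(q-bg).sum(2)>90).astype(np.uint8)
    cs=max(cv2.findContours(m,0,1)[0],key=cv2.contourArea); (cx,cy),(a,b),_=cv2.fitEllipse(cs); cx+=u-21; cy+=v-22
    print(k,round(cx,1),round(cy,1),round(a,1),round(b,1),plane(c,[[cx,cy]],.014)[0].round(4))
gr=cv2.resize(cv2.cvtColor(p[122:174,242:292],cv2.COLOR_RGB2GRAY),None,fx=4,fy=4,interpolation=2)
h=cv2.HoughCircles(gr,cv2.HOUGH_GRADIENT,1,200,param1=60,param2=10,minRadius=58,maxRadius=78); print(h)
if h is not None:
    x,y,_=h[0,0]; print("white",plane(c,[[242+x/4-.4,122+y/4-.4]],.014)[0].round(4))
E
```

```text
green 675 enc (105.5, 220.5, 15.0) [0.4945 0.2532 0.075 ] depthmean [0.4941 0.253  0.0749] std [0.0123 0.0124 0.0017]
black 592 enc (181.9, 225.5, 13.8) [0.4863 0.1261 0.06  ] depthmean [0.4862 0.126  0.0601] std [0.0119 0.0118 0.0016]
red 668 enc (300.8, 232.8, 14.7) [ 0.4698 -0.0747  0.105 ] depthmean [ 0.4698 -0.0748  0.1052] std [0.0118 0.012  0.0015]
yellow 681 enc (362.1, 239.2, 15.1) [ 0.4598 -0.1777  0.09  ] depthmean [ 0.4594 -0.1775  0.0902] std [0.0123 0.012  0.0017]
cup 431 enc (123.2, 125.6, 24.9) [0.6627 0.2309 0.068 ] depthmean [0.6615 0.232  0.066 ] std [0.0279 0.0262 0.0027]
jar 1192 enc (368.0, 149.0, 20.0) [ 0.6166 -0.1978  0.076 ] depthmean [ 0.6166 -0.1978  0.0755] std [0.0171 0.0171 0.0016]
bg [139 139 140]
tray floor z 0.009864642246813049
cork 181.5 142.0 33.1 33.4 [0.6469 0.1356 0.014 ]
slate 224.1 145.1 33.1 33.4 [0.6407 0.0556 0.014 ]
walnut 308.6 151.3 33.1 34.0 [ 0.628  -0.1032  0.014 ]
None
```

The measurements agree with the given data: coaster pitch is 80.2 mm, slate to walnut is 160.1 mm, and the tin tops are at the right heights. Taking the midpoint of slate and walnut, white is at (0.6344, -0.0238).

The assignment is red to cork, yellow to slate, green to white and black to walnut. I'll turn the jaws along world X, then start with green.

>>> jog_arm(
  plan=[
    {"tx": -0.25, "ty": 0.95, "tz": 0, "yaw": 0.563, "hand": 1},
    {"tx": -0.25, "ty": 0.95, "tz": 0, "yaw": 0.563, "hand": 1},
    {"tx": -0.25, "ty": 0.95, "tz": 0, "yaw": 0.563, "hand": 1},
    {"tx": -0.25, "ty": 0.95, "tz": 0, "yaw": 0.563, "hand": 1},
    {"tx": -0.25, "ty": 0.95, "tz": 0, "yaw": 0.563, "hand": 1},
    {"tx": -0.25, "ty": 0.95, "tz": 0, "yaw": 0.563, "hand": 1},
    {"tx": -0.25, "ty": 0.95, "tz": 0, "yaw": 0.563, "hand": 1},
    {"tx": -0.25, "ty": 0.95, "tz": 0, "yaw": 0.563, "hand": 1},
    {"tx": -0.25, "ty": 0.95, "tz": 0, "yaw": 0.563, "hand": 1},
    {"tx": -0.25, "ty": 0.95, "tz": 0, "yaw": 0.563, "hand": 1},
    {"tx": -0.25, "ty": 0.95, "tz": 0, "yaw": 0.563, "hand": 1},
    {"tx": -0.25, "ty": 0.95, "tz": 0, "yaw": 0.563, "hand": 1},
  ],
)

```text
time_s: 1.1
position: [0.3381, 0.3784, 0.2306]
orientation: [0.001, 1.0, 0.002, -0.001]
force: [-0.6, 0.7, -0.4]
opening: 0.0854
```

```bash
cat > to.py <<'E'
import sys
from bench import r
from h import *
s=r.read_state(); q=s["orientation"]; T=R.from_quat([*q[1:],q[0]])
print("t",round(s["time_s"],2),"pos",s["position"].round(4),"open",round(s["opening"],4),"tilt",np.degrees(np.arccos(-T.as_matrix()[2,2])).round(2),"toolx",T.as_matrix()[:,0].round(3))
p=s["position"]
for a in sys.argv[1:]:
    g=np.array(eval(a)); print(a,"shift units",(T.inv().apply(g-s["position"])/.15).round(3))
E
python3 to.py .4943,.2531,.20 .4943,.2531,.046
```

```text
t 1.1 pos [0.3381 0.3784 0.2306] open 0.0854 tilt 0.1 toolx [ 1.     0.004 -0.001]
.4943,.2531,.20 shift units [1.039 0.839 0.204]
.4943,.2531,.046 shift units [1.04  0.838 1.23 ]
```

>>> jog_arm(
  plan=[
    {"tx": 0.98, "ty": 0.838, "tz": 0.4, "yaw": 0, "hand": 1},
    {"tx": 0.98, "ty": 0.838, "tz": 0.4, "yaw": 0, "hand": 1},
    {"tx": 0.98, "ty": 0.838, "tz": 0.4, "yaw": 0, "hand": 1},
    {"tx": 0.98, "ty": 0.838, "tz": 0.4, "yaw": 0, "hand": 1},
    {"tx": 0.98, "ty": 0.838, "tz": 0.4, "yaw": 0, "hand": 1},
    {"tx": 0.98, "ty": 0.838, "tz": 0.4, "yaw": 0, "hand": 1},
    {"tx": 0.98, "ty": 0.838, "tz": 0.4, "yaw": 0, "hand": 1},
    {"tx": 0.98, "ty": 0.838, "tz": 0.4, "yaw": 0, "hand": 1},
    {"tx": 0.98, "ty": 0.838, "tz": 0.4, "yaw": 0, "hand": 1},
    {"tx": 0.98, "ty": 0.838, "tz": 0.4, "yaw": 0, "hand": 1},
  ],
)

```text
time_s: 1.93
position: [0.4848, 0.2542, 0.1712]
orientation: [0.0, 1.0, 0.003, -0.0]
force: [-1.2, 0.3, -0.7]
opening: 0.0854
```

```bash
python3 to.py .4943,.2531,.041; python3 - <<'E'
from bench import r
from h import *
s=r.read_state(); p,d=r.read_camera("wrist"); cv2.imwrite("pics/w1.png",p[:,:,::-1])
P=cloud(r.camera_params("wrist"),d,s); m=(abs(P[...,2]-.075)<.006)&(d>0)&(abs(P[...,0]-.494)<.05)&(abs(P[...,1]-.253)<.05)
print(m.sum(),P[m].mean(0).round(4),P[m].std(0).round(4))
E
```

```text
t 1.93 pos [0.4848 0.2542 0.1712] open 0.0854 tilt 0.06 toolx [ 1.     0.006 -0.   ]
.4943,.2531,.041 shift units [0.064 0.007 0.868]
2231 [0.4951 0.2582 0.0765] [0.0118 0.012  0.0011]
```

View pics/w1.png

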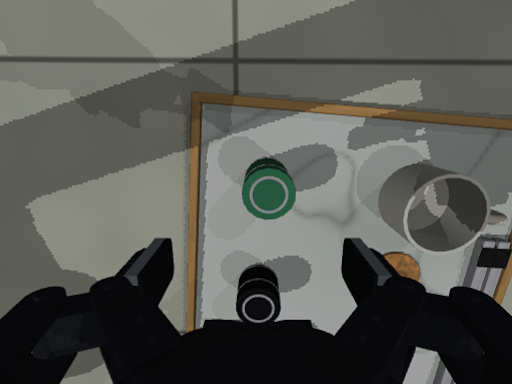

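The wrist view shows green at (268,193) in front of the open fingers, with black at (258,300), the cup on the right and cork at (402,266). It puts green 5 mm further in +y than the top view does. I'll split the difference for the grasp and check the offset over the coasters.

>>> jog_arm(
  plan=[
    {"tx": 0.066, "ty": -0.009, "tz": 0.2, "yaw": 0, "hand": 1},
    {"tx": 0.066, "ty": -0.009, "tz": 0.4, "yaw": 0, "hand": 1},
    {"tx": 0.066, "ty": -0.009, "tz": 0.6, "yaw": 0, "hand": 1},
    {"tx": 0.066, "ty": -0.009, "tz": 0.8, "yaw": 0, "hand": 1},
    {"tx": 0.066, "ty": -0.009, "tz": 0.87, "yaw": 0, "hand": 1},
    {"tx": 0.066, "ty": -0.009, "tz": 0.87, "yaw": 0, "hand": 1},
    {"tx": 0.066, "ty": -0.009, "tz": 0.87, "yaw": 0, "hand": 1},
    {"tx": 0.066, "ty": -0.009, "tz": 0.87, "yaw": 0, "hand": 0.3},
    {"tx": 0.066, "ty": -0.009, "tz": 0.87, "yaw": 0, "hand": 0.3},
    {"tx": 0.066, "ty": -0.009, "tz": 0.87, "yaw": 0, "hand": 0.3},
    {"tx": 0.066, "ty": -0.009, "tz": 0.87, "yaw": 0, "hand": 0.3},
    {"tx": 0.066, "ty": -0.009, "tz": 0.87, "yaw": 0, "hand": 0.3},
  ],
  squeeze=40,
)

```text
time_s: 2.98
position: [0.4955, 0.2558, 0.0424]
orientation: [0.0, 1.0, 0.003, 0.001]
force: [0.0, -0.3, 5.8]
opening: 0.0469
```

>>> jog_arm(
  plan=[
    {"tx": 0, "ty": 0, "tz": 0, "yaw": 0, "hand": 0.3},
    {"tx": 0, "ty": 0, "tz": 0, "yaw": 0, "hand": 0.3},
    {"tx": 0, "ty": 0, "tz": 0, "yaw": 0, "hand": 0.3},
    {"tx": 0, "ty": 0, "tz": -0.2, "yaw": 0, "hand": 0.3},
    {"tx": 0, "ty": 0, "tz": -0.4, "yaw": 0, "hand": 0.3},
    {"tx": 0, "ty": 0, "tz": -0.6, "yaw": 0, "hand": 0.3},
    {"tx": 0, "ty": 0, "tz": -0.8, "yaw": 0, "hand": 0.3},
    {"tx": 0, "ty": 0, "tz": -0.9, "yaw": 0, "hand": 0.3},
    {"tx": 0, "ty": 0, "tz": -0.9, "yaw": 0, "hand": 0.3},
    {"tx": 0, "ty": 0, "tz": -0.9, "yaw": 0, "hand": 0.3},
    {"tx": 0, "ty": 0, "tz": -0.9, "yaw": 0, "hand": 0.3},
  ],
)

```text
time_s: 3.9
position: [0.4944, 0.2555, 0.1759]
orientation: [0.0, 1.0, 0.003, -0.0]
force: [-1.2, -0.2, -0.6]
opening: 0.0473
```

```bash
python3 to.py .6344,-.0238,.17; python3 - <<'E'
from bench import r
from h import *
s=r.read_state(); p,d=r.read_camera("wrist"); cv2.imwrite("pics/w2.png",p[:,:,::-1])
P=cloud(r.camera_params("wrist"),d,s); z=s["position"][2]-.041+.075
m=(abs(P[...,2]-z)<.01)&(d>0)&(np.hypot(P[...,0]-s["position"][0],P[...,1]-s["position"][1])<.04)&(p[...,1].astype(int)-p[...,0]>20)
print("green in hand",m.sum(),P[m].mean(0).round(4),P[m].std(0).round(4))
for n,xy,zt in(("black",(.486,.126),.06),):
    m=(abs(P[...,2]-zt)<.006)&(d>0)&(np.hypot(P[...,0]-xy[0],P[...,1]-xy[1])<.04)
    print(n,m.sum(),P[m].mean(0).round(4),P[m].std(0).round(4))
pt,dt=r.read_camera("top");cv2.imwrite("pics/t2.png",pt[:,:,::-1])
E
```

```text
t 3.9 pos [0.4944 0.2555 0.1759] open 0.0473 tilt 0.05 toolx [ 1.     0.006 -0.   ]
.6344,-.0238,.17 shift units [0.922 1.867 0.041]
green in hand 7299 [0.4947 0.2595 0.2098] [0.0116 0.0126 0.0018]
black 78 [0.4824 0.1103 0.0615] [0.0093 0.0025 0.0007]
```

View pics/w2.png

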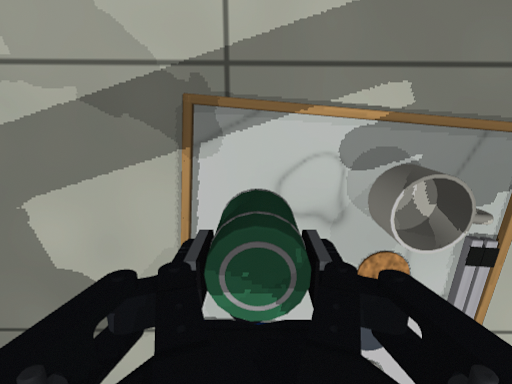

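Green is held in the jaws with its top at (258,275). Cork is at (384,280) and the cup at (425,210). Next I'll carry it by the displacement measured in the top view, which removes any camera bias.

>>> jog_arm(
  plan=[
    {"tx": 0.1, "ty": 0.2, "tz": 0, "yaw": 0, "hand": 0.3},
    {"tx": 0.2, "ty": 0.4, "tz": 0, "yaw": 0, "hand": 0.3},
    {"tx": 0.3, "ty": 0.6, "tz": 0, "yaw": 0, "hand": 0.3},
    {"tx": 0.4, "ty": 0.8, "tz": 0, "yaw": 0, "hand": 0.3},
    {"tx": 0.45, "ty": 0.9, "tz": 0, "yaw": 0, "hand": 0.3},
    {"tx": 0.45, "ty": 0.9, "tz": 0, "yaw": 0, "hand": 0.3},
    {"tx": 0.45, "ty": 0.9, "tz": 0, "yaw": 0, "hand": 0.3},
    {"tx": 0.45, "ty": 0.9, "tz": 0, "yaw": 0, "hand": 0.3},
  ],
)

```text
time_s: 4.67
position: [0.5618, 0.1215, 0.1747]
orientation: [0.0, 1.0, 0.003, -0.002]
force: [-0.3, 0.2, -0.8]
opening: 0.0469
```

>>> jog_arm(
  plan=[
    {"tx": 0.1, "ty": 0.2, "tz": 0, "yaw": 0, "hand": 0.3},
    {"tx": 0.2, "ty": 0.4, "tz": 0, "yaw": 0, "hand": 0.3},
    {"tx": 0.3, "ty": 0.6, "tz": 0, "yaw": 0, "hand": 0.3},
    {"tx": 0.4, "ty": 0.8, "tz": 0, "yaw": 0, "hand": 0.3},
    {"tx": 0.45, "ty": 0.9, "tz": 0, "yaw": 0, "hand": 0.3},
    {"tx": 0.47, "ty": 0.94, "tz": 0, "yaw": 0, "hand": 0.3},
    {"tx": 0.48, "ty": 0.945, "tz": 0, "yaw": 0, "hand": 0.3},
    {"tx": 0.48, "ty": 0.945, "tz": 0, "yaw": 0, "hand": 0.3},
    {"tx": 0.48, "ty": 0.945, "tz": 0, "yaw": 0, "hand": 0.3},
  ],
)

```text
time_s: 5.42
position: [0.6341, -0.0178, 0.1745]
orientation: [0.0, 1.0, 0.004, -0.002]
force: [0.6, -0.2, -0.3]
opening: 0.047
```

```bash
python3 to.py .6345,-.0214,.046; python3 - <<'E'
from bench import r
from h import *
s=r.read_state(); p,d=r.read_camera("wrist"); cv2.imwrite("pics/w3.png",p[:,:,::-1])
c=r.camera_params("wrist");P=cloud(c,d,s)
for n,xy in (("cork",(.6469,.1356)),("slate",(.6407,.0556))):
    m=(np.hypot(P[...,0]-xy[0],P[...,1]-xy[1])<.045)&(abs(P[...,2]-.012)<.008)&(p.max(2)<np.where(n=="cork",256,110))
    if n=="cork": m&=(p[...,0].astype(int)-p[...,2]>25)
    cs=cv2.findContours(m.astype(np.uint8),0,1)[0]
    if cs:
        cs=max(cs,key=cv2.contourArea)
        if len(cs)>5: (a,b),e,_=cv2.fitEllipse(cs); print(n,a,b,e,plane(c,[[a,b]],.014,s)[0].round(4))
E
```

```text
t 5.42 pos [ 0.6341 -0.0178  0.1745] open 0.047 tilt 0.22 toolx [ 1.     0.008 -0.004]
.6345,-.0214,.046 shift units [0.006 0.024 0.856]
cork 273.5931701660156 25.64335823059082 (60.953453063964844, 68.96562194824219) [0.6482 0.1342 0.014 ]
slate 265.90673828125 107.64844512939453 (60.72233963012695, 63.11307907104492) [0.6422 0.0589 0.014 ]
```

View pics/w3.png

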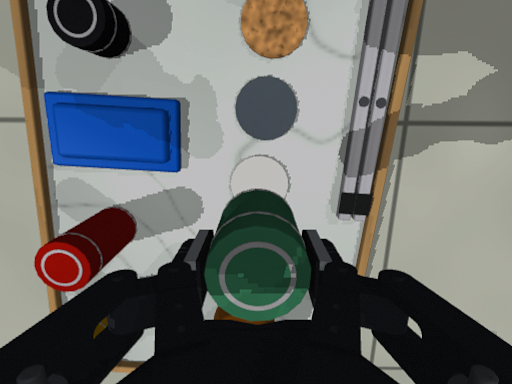

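Slate at (266,108) shows the same small wrist-camera bias (+3 mm in y), so using displacements is right. I'll lower green onto white.

>>> jog_arm(
  plan=[
    {"tx": 0.005, "ty": 0.024, "tz": 0.2, "yaw": 0, "hand": 0.3},
    {"tx": 0.005, "ty": 0.024, "tz": 0.4, "yaw": 0, "hand": 0.3},
    {"tx": 0.005, "ty": 0.024, "tz": 0.6, "yaw": 0, "hand": 0.3},
    {"tx": 0.005, "ty": 0.024, "tz": 0.75, "yaw": 0, "hand": 0.3},
    {"tx": 0.005, "ty": 0.024, "tz": 0.82, "yaw": 0, "hand": 0.3},
    {"tx": 0.005, "ty": 0.024, "tz": 0.85, "yaw": 0, "hand": 0.3},
    {"tx": 0.005, "ty": 0.024, "tz": 0.85, "yaw": 0, "hand": 0.3},
    {"tx": 0.005, "ty": 0.024, "tz": 0.85, "yaw": 0, "hand": 0.3},
    {"tx": 0.005, "ty": 0.024, "tz": 0.85, "yaw": 0, "hand": 0.3},
  ],
)

```text
time_s: 6.22
position: [0.6353, -0.0212, 0.0484]
orientation: [0.0, 1.0, 0.004, -0.001]
force: [0.6, 0.2, -0.2]
opening: 0.0471
```

>>> jog_arm(
  plan=[
    {"tx": 0, "ty": 0, "tz": 0, "yaw": 0, "hand": 0.75},
    {"tx": 0, "ty": 0, "tz": 0, "yaw": 0, "hand": 1},
    {"tx": 0, "ty": 0, "tz": 0, "yaw": 0, "hand": 1},
    {"tx": 0, "ty": 0, "tz": 0, "yaw": 0, "hand": 1},
    {"tx": 0, "ty": 0, "tz": 0, "yaw": 0, "hand": 1},
    {"tx": 0, "ty": 0, "tz": -0.1, "yaw": 0, "hand": 1},
    {"tx": 0, "ty": 0, "tz": -0.3, "yaw": 0, "hand": 1},
    {"tx": 0, "ty": 0, "tz": -0.5, "yaw": 0, "hand": 1},
    {"tx": 0, "ty": 0, "tz": -0.7, "yaw": 0, "hand": 1},
    {"tx": 0, "ty": 0, "tz": -0.85, "yaw": 0, "hand": 1},
    {"tx": 0, "ty": 0, "tz": -0.85, "yaw": 0, "hand": 1},
    {"tx": 0, "ty": 0, "tz": -0.85, "yaw": 0, "hand": 1},
  ],
)

```text
time_s: 7.22
position: [0.6361, -0.0212, 0.1775]
orientation: [0.001, 1.0, 0.004, 0.001]
force: [-0.6, -0.1, -0.9]
opening: 0.0855
```

```bash
python3 to.py .486,.126,.12 .47,-.0748,.2 .4596,-.1776,.2
```

```text
t 7.22 pos [ 0.6361 -0.0212  0.1775] open 0.0855 tilt 0.14 toolx [1.    0.009 0.002]
.486,.126,.12 shift units [-0.993 -0.99   0.38 ]
.47,-.0748,.2 shift units [-1.11   0.348 -0.152]
.4596,-.1776,.2 shift units [-1.186  1.033 -0.151]
```

>>> jog_arm(
  plan=[
    {"tx": -0.2, "ty": 0.1, "tz": 0, "yaw": 0, "hand": 1},
    {"tx": -0.4, "ty": 0.2, "tz": 0, "yaw": 0, "hand": 1},
    {"tx": -0.6, "ty": 0.3, "tz": 0, "yaw": 0, "hand": 1},
    {"tx": -0.8, "ty": 0.34, "tz": 0, "yaw": 0, "hand": 1},
    {"tx": -0.95, "ty": 0.34, "tz": 0, "yaw": 0, "hand": 1},
    {"tx": -0.99, "ty": 0.34, "tz": 0, "yaw": 0, "hand": 1},
    {"tx": -0.99, "ty": 0.34, "tz": 0, "yaw": 0, "hand": 1},
    {"tx": -0.99, "ty": 0.34, "tz": 0, "yaw": 0, "hand": 1},
  ],
)

```text
time_s: 7.88
position: [0.4887, -0.0735, 0.1769]
orientation: [0.001, 1.0, 0.004, 0.001]
force: [0.8, 0.2, -1.0]
opening: 0.0857
```

```bash
python3 to.py .4698,-.0738,.061; python3 - <<'E'
from bench import r
from h import *
c=r.camera_params("top"); p,d=r.read_camera("top"); P=cloud(c,d); cv2.imwrite("pics/t3.png",p[:,:,::-1])
m=(abs(P[...,2]-.079)<.006)&(np.hypot(P[...,0]-.6344,P[...,1]+.0238)<.04); print("green",m.sum(),P[m].mean(0).round(4),P[m].std(0).round(4))
E
```

```text
t 7.88 pos [ 0.4887 -0.0735  0.1769] open 0.0857 tilt 0.15 toolx [1.    0.009 0.002]
.4698,-.0738,.061 shift units [-0.128  0.     0.772]
green 510 [ 0.6351 -0.0201  0.0791] [0.0122 0.0106 0.0014]
```

View pics/t3.png

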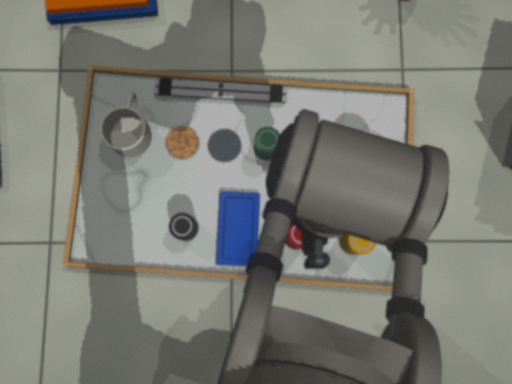

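Green stands at (266,142). The arm partly hides it, but it is within 4 mm even with that bias. Next is red.

>>> jog_arm(
  plan=[
    {"tx": -0.128, "ty": 0, "tz": 0, "yaw": 0, "hand": 1},
    {"tx": -0.128, "ty": 0, "tz": 0.1, "yaw": 0, "hand": 1},
    {"tx": -0.128, "ty": 0, "tz": 0.3, "yaw": 0, "hand": 1},
    {"tx": -0.128, "ty": 0, "tz": 0.5, "yaw": 0, "hand": 1},
    {"tx": -0.128, "ty": 0, "tz": 0.7, "yaw": 0, "hand": 1},
    {"tx": -0.128, "ty": 0, "tz": 0.77, "yaw": 0, "hand": 1},
    {"tx": -0.128, "ty": 0, "tz": 0.77, "yaw": 0, "hand": 1},
    {"tx": -0.128, "ty": 0, "tz": 0.77, "yaw": 0, "hand": 1},
    {"tx": -0.128, "ty": 0, "tz": 0.77, "yaw": 0, "hand": 0.3},
    {"tx": -0.128, "ty": 0, "tz": 0.77, "yaw": 0, "hand": 0.3},
    {"tx": -0.128, "ty": 0, "tz": 0.77, "yaw": 0, "hand": 0.3},
    {"tx": -0.128, "ty": 0, "tz": 0.77, "yaw": 0, "hand": 0.3},
  ],
)

```text
time_s: 8.93
position: [0.4709, -0.074, 0.0624]
orientation: [0.001, 1.0, 0.004, 0.002]
force: [-1.1, 0.3, 3.9]
opening: 0.0473
```

>>> jog_arm(
  plan=[
    {"tx": 0, "ty": 0, "tz": 0, "yaw": 0, "hand": 0.3},
    {"tx": 0, "ty": 0, "tz": 0, "yaw": 0, "hand": 0.3},
    {"tx": 0, "ty": 0, "tz": 0, "yaw": 0, "hand": 0.3},
    {"tx": 0, "ty": 0, "tz": 0, "yaw": 0, "hand": 0.3},
  ],
)

```text
time_s: 9.27
position: [0.4708, -0.074, 0.0625]
orientation: [0.001, 1.0, 0.004, 0.002]
force: [-0.3, -0.3, 1.7]
opening: 0.0473
```

>>> jog_arm(
  plan=[
    {"tx": 0, "ty": 0, "tz": -0.2, "yaw": 0, "hand": 0.3},
    {"tx": 0, "ty": 0, "tz": -0.4, "yaw": 0, "hand": 0.3},
    {"tx": 0, "ty": 0, "tz": -0.6, "yaw": 0, "hand": 0.3},
    {"tx": 0, "ty": 0, "tz": -0.8, "yaw": 0, "hand": 0.3},
    {"tx": 0.1, "ty": -0.2, "tz": -0.9, "yaw": 0, "hand": 0.3},
    {"tx": 0.2, "ty": -0.4, "tz": -0.9, "yaw": 0, "hand": 0.3},
    {"tx": 0.4, "ty": -0.6, "tz": -0.9, "yaw": 0, "hand": 0.3},
    {"tx": 0.5, "ty": -0.8, "tz": -0.9, "yaw": 0, "hand": 0.3},
    {"tx": 0.6, "ty": -0.9, "tz": -0.9, "yaw": 0, "hand": 0.3},
    {"tx": 0.6, "ty": -0.9, "tz": -0.9, "yaw": 0, "hand": 0.3},
    {"tx": 0.6, "ty": -0.9, "tz": -0.9, "yaw": 0, "hand": 0.3},
  ],
)

```text
time_s: 10.18
position: [0.5589, 0.0629, 0.1968]
orientation: [0.001, 1.0, 0.006, 0.002]
force: [-0.4, 0.7, -2.3]
opening: 0.0473
```

```bash
python3 to.py .6469,.1366,.19
```

```text
t 10.18 pos [0.5589 0.0629 0.1968] open 0.0473 tilt 0.22 toolx [1.    0.011 0.003]
.6469,.1366,.19 shift units [ 0.592 -0.485  0.046]
```

>>> jog_arm(
  plan=[
    {"tx": 0.2, "ty": -0.16, "tz": 0, "yaw": 0, "hand": 0.3},
    {"tx": 0.4, "ty": -0.32, "tz": 0, "yaw": 0, "hand": 0.3},
    {"tx": 0.55, "ty": -0.45, "tz": 0, "yaw": 0, "hand": 0.3},
    {"tx": 0.592, "ty": -0.485, "tz": 0, "yaw": 0, "hand": 0.3},
    {"tx": 0.592, "ty": -0.485, "tz": 0, "yaw": 0, "hand": 0.3},
    {"tx": 0.592, "ty": -0.485, "tz": 0.1, "yaw": 0, "hand": 0.3},
    {"tx": 0.592, "ty": -0.485, "tz": 0.2, "yaw": 0, "hand": 0.3},
    {"tx": 0.592, "ty": -0.485, "tz": 0.3, "yaw": 0, "hand": 0.3},
    {"tx": 0.592, "ty": -0.485, "tz": 0.4, "yaw": 0, "hand": 0.3},
    {"tx": 0.592, "ty": -0.485, "tz": 0.4, "yaw": 0, "hand": 0.3},
    {"tx": 0.592, "ty": -0.485, "tz": 0.4, "yaw": 0, "hand": 0.3},
  ],
)

```text
time_s: 11.1
position: [0.646, 0.135, 0.1365]
orientation: [0.001, 1.0, 0.005, 0.0]
force: [0.7, -0.3, -0.8]
opening: 0.0472
```

```bash
python3 to.py .6469,.1364,.067
```

```text
t 11.1 pos [0.646  0.135  0.1365] open 0.0472 tilt 0.16 toolx [1.   0.01 0.  ]
.6469,.1364,.067 shift units [ 0.006 -0.011  0.463]
```

>>> jog_arm(
  plan=[
    {"tx": 0.006, "ty": -0.01, "tz": 0.15, "yaw": 0, "hand": 0.3},
    {"tx": 0.006, "ty": -0.01, "tz": 0.3, "yaw": 0, "hand": 0.3},
    {"tx": 0.006, "ty": -0.01, "tz": 0.4, "yaw": 0, "hand": 0.3},
    {"tx": 0.006, "ty": -0.01, "tz": 0.45, "yaw": 0, "hand": 0.3},
    {"tx": 0.006, "ty": -0.01, "tz": 0.463, "yaw": 0, "hand": 0.3},
    {"tx": 0.006, "ty": -0.01, "tz": 0.463, "yaw": 0, "hand": 0.3},
    {"tx": 0.006, "ty": -0.01, "tz": 0.463, "yaw": 0, "hand": 0.3},
    {"tx": 0.006, "ty": -0.01, "tz": 0.463, "yaw": 0, "hand": 0.3},
  ],
)

```text
time_s: 11.77
position: [0.6478, 0.1363, 0.0687]
orientation: [0.001, 1.0, 0.005, 0.002]
force: [-0.4, 0.6, -1.2]
opening: 0.047
```

>>> jog_arm(
  plan=[
    {"tx": 0, "ty": 0, "tz": 0, "yaw": 0, "hand": 0.75},
    {"tx": 0, "ty": 0, "tz": 0, "yaw": 0, "hand": 1},
    {"tx": 0, "ty": 0, "tz": 0, "yaw": 0, "hand": 1},
    {"tx": 0, "ty": 0, "tz": 0, "yaw": 0, "hand": 1},
    {"tx": 0, "ty": 0, "tz": 0, "yaw": 0, "hand": 1},
    {"tx": 0, "ty": 0, "tz": -0.1, "yaw": 0, "hand": 1},
    {"tx": 0, "ty": 0, "tz": -0.3, "yaw": 0, "hand": 1},
    {"tx": 0, "ty": 0, "tz": -0.5, "yaw": 0, "hand": 1},
    {"tx": 0, "ty": 0, "tz": -0.7, "yaw": 0, "hand": 1},
    {"tx": 0, "ty": 0, "tz": -0.75, "yaw": 0, "hand": 1},
    {"tx": 0, "ty": 0, "tz": -0.75, "yaw": 0, "hand": 1},
    {"tx": 0, "ty": 0, "tz": -0.75, "yaw": 0, "hand": 1},
  ],
)

```text
time_s: 12.77
position: [0.6472, 0.1366, 0.1808]
orientation: [0.001, 1.0, 0.005, 0.002]
force: [-0.4, 1.3, -0.2]
opening: 0.0852
```

```bash
python3 to.py .4862,.127,.12
```

```text
t 12.77 pos [0.6472 0.1366 0.1808] open 0.0852 tilt 0.22 toolx [1.    0.01  0.003]
.4862,.127,.12 shift units [-1.075  0.053  0.402]
```

>>> jog_arm(
  plan=[
    {"tx": -0.2, "ty": 0.01, "tz": 0, "yaw": 0, "hand": 1},
    {"tx": -0.4, "ty": 0.03, "tz": 0, "yaw": 0, "hand": 1},
    {"tx": -0.6, "ty": 0.05, "tz": 0, "yaw": 0, "hand": 1},
    {"tx": -0.8, "ty": 0.053, "tz": 0, "yaw": 0, "hand": 1},
    {"tx": -1, "ty": 0.053, "tz": 0.2, "yaw": 0, "hand": 1},
    {"tx": -1, "ty": 0.053, "tz": 0.4, "yaw": 0, "hand": 1},
    {"tx": -1, "ty": 0.053, "tz": 0.4, "yaw": 0, "hand": 1},
    {"tx": -1, "ty": 0.053, "tz": 0.4, "yaw": 0, "hand": 1},
  ],
)

```text
time_s: 13.43
position: [0.4963, 0.1269, 0.1187]
orientation: [0.002, 1.0, 0.005, -0.001]
force: [0.6, 0.0, 0.4]
opening: 0.0854
```

```bash
python3 to.py .4862,.127,.026
```

```text
t 13.43 pos [0.4963 0.1269 0.1187] open 0.0854 tilt 0.2 toolx [ 1.     0.01  -0.002]
.4862,.127,.026 shift units [-0.066 -0.003  0.618]
```

>>> jog_arm(
  plan=[
    {"tx": -0.067, "ty": 0, "tz": 0.1, "yaw": 0, "hand": 1},
    {"tx": -0.067, "ty": 0, "tz": 0.3, "yaw": 0, "hand": 1},
    {"tx": -0.067, "ty": 0, "tz": 0.5, "yaw": 0, "hand": 1},
    {"tx": -0.067, "ty": 0, "tz": 0.6, "yaw": 0, "hand": 1},
    {"tx": -0.067, "ty": 0, "tz": 0.618, "yaw": 0, "hand": 1},
    {"tx": -0.067, "ty": 0, "tz": 0.618, "yaw": 0, "hand": 1},
    {"tx": -0.067, "ty": 0, "tz": 0.618, "yaw": 0, "hand": 0.3},
    {"tx": -0.067, "ty": 0, "tz": 0.618, "yaw": 0, "hand": 0.3},
    {"tx": -0.067, "ty": 0, "tz": 0.618, "yaw": 0, "hand": 0.3},
    {"tx": -0.067, "ty": 0, "tz": 0.618, "yaw": 0, "hand": 0.3},
    {"tx": -0.067, "ty": 0, "tz": 0.618, "yaw": 0, "hand": 0.3},
    {"tx": -0.067, "ty": 0, "tz": 0.618, "yaw": 0, "hand": 0.3},
  ],
)

```text
time_s: 14.43
position: [0.4871, 0.1266, 0.0275]
orientation: [0.001, 1.0, 0.005, 0.001]
force: [0.2, 0.1, 5.4]
opening: 0.0471
```

>>> jog_arm(
  plan=[
    {"tx": 0, "ty": 0, "tz": 0, "yaw": 0, "hand": 0.3},
    {"tx": 0, "ty": 0, "tz": 0, "yaw": 0, "hand": 0.3},
  ],
)

```text
time_s: 14.6
position: [0.4876, 0.1267, 0.0283]
orientation: [0.001, 1.0, 0.005, 0.001]
force: [-0.2, 0.8, -1.2]
opening: 0.0471
```

>>> jog_arm(
  plan=[
    {"tx": 0, "ty": 0, "tz": -0.2, "yaw": 0, "hand": 0.3},
    {"tx": 0, "ty": 0, "tz": -0.4, "yaw": 0, "hand": 0.3},
    {"tx": 0, "ty": 0, "tz": -0.6, "yaw": 0, "hand": 0.3},
    {"tx": 0, "ty": 0, "tz": -0.8, "yaw": 0, "hand": 0.3},
    {"tx": 0, "ty": 0.2, "tz": -0.95, "yaw": 0, "hand": 0.3},
    {"tx": 0, "ty": 0.4, "tz": -0.95, "yaw": 0, "hand": 0.3},
    {"tx": 0.1, "ty": 0.6, "tz": -0.95, "yaw": 0, "hand": 0.3},
    {"tx": 0.2, "ty": 0.8, "tz": -0.95, "yaw": 0, "hand": 0.3},
    {"tx": 0.3, "ty": 0.9, "tz": -0.95, "yaw": 0, "hand": 0.3},
    {"tx": 0.3, "ty": 0.9, "tz": -0.95, "yaw": 0, "hand": 0.3},
    {"tx": 0.3, "ty": 0.9, "tz": -0.95, "yaw": 0, "hand": 0.3},
  ],
)

```text
time_s: 15.52
position: [0.5336, -0.0083, 0.171]
orientation: [0.001, 1.0, 0.004, 0.001]
force: [-0.4, 0.1, -1.6]
opening: 0.047
```

```bash
python3 to.py .628,-.1022,.17
```

```text
t 15.52 pos [ 0.5336 -0.0083  0.171 ] open 0.047 tilt 0.18 toolx [1.    0.008 0.002]
.628,-.1022,.17 shift units [0.625 0.631 0.01 ]
```

>>> jog_arm(
  plan=[
    {"tx": 0.15, "ty": 0.15, "tz": 0, "yaw": 0, "hand": 0.3},
    {"tx": 0.3, "ty": 0.3, "tz": 0, "yaw": 0, "hand": 0.3},
    {"tx": 0.45, "ty": 0.45, "tz": 0, "yaw": 0, "hand": 0.3},
    {"tx": 0.6, "ty": 0.6, "tz": 0, "yaw": 0, "hand": 0.3},
    {"tx": 0.625, "ty": 0.631, "tz": 0, "yaw": 0, "hand": 0.3},
    {"tx": 0.625, "ty": 0.631, "tz": 0, "yaw": 0, "hand": 0.3},
    {"tx": 0.625, "ty": 0.631, "tz": 0.1, "yaw": 0, "hand": 0.3},
    {"tx": 0.625, "ty": 0.631, "tz": 0.3, "yaw": 0, "hand": 0.3},
    {"tx": 0.625, "ty": 0.631, "tz": 0.5, "yaw": 0, "hand": 0.3},
    {"tx": 0.625, "ty": 0.631, "tz": 0.6, "yaw": 0, "hand": 0.3},
    {"tx": 0.625, "ty": 0.631, "tz": 0.6, "yaw": 0, "hand": 0.3},
    {"tx": 0.625, "ty": 0.631, "tz": 0.6, "yaw": 0, "hand": 0.3},
  ],
)

```text
time_s: 16.52
position: [0.6272, -0.1007, 0.0813]
orientation: [0.001, 1.0, 0.005, -0.0]
force: [0.5, -0.7, -1.0]
opening: 0.047
```

```bash
python3 to.py .628,-.1025,.032
```

```text
t 16.52 pos [ 0.6272 -0.1007  0.0813] open 0.047 tilt 0.08 toolx [ 1.     0.009 -0.   ]
.628,-.1025,.032 shift units [0.005 0.012 0.329]
```

>>> jog_arm(
  plan=[
    {"tx": 0.005, "ty": 0.012, "tz": 0.1, "yaw": 0, "hand": 0.3},
    {"tx": 0.005, "ty": 0.012, "tz": 0.2, "yaw": 0, "hand": 0.3},
    {"tx": 0.005, "ty": 0.012, "tz": 0.28, "yaw": 0, "hand": 0.3},
    {"tx": 0.005, "ty": 0.012, "tz": 0.32, "yaw": 0, "hand": 0.3},
    {"tx": 0.005, "ty": 0.012, "tz": 0.325, "yaw": 0, "hand": 0.3},
    {"tx": 0.005, "ty": 0.012, "tz": 0.325, "yaw": 0, "hand": 0.3},
    {"tx": 0.005, "ty": 0.012, "tz": 0.325, "yaw": 0, "hand": 0.3},
  ],
)

```text
time_s: 17.1
position: [0.6286, -0.1026, 0.0336]
orientation: [0.001, 1.0, 0.005, 0.001]
force: [-0.2, -0.0, -0.4]
opening: 0.0469
```

>>> jog_arm(
  plan=[
    {"tx": 0, "ty": 0, "tz": 0, "yaw": 0, "hand": 0.75},
    {"tx": 0, "ty": 0, "tz": 0, "yaw": 0, "hand": 1},
    {"tx": 0, "ty": 0, "tz": 0, "yaw": 0, "hand": 1},
    {"tx": 0, "ty": 0, "tz": 0, "yaw": 0, "hand": 1},
    {"tx": 0, "ty": 0, "tz": 0, "yaw": 0, "hand": 1},
    {"tx": 0, "ty": 0, "tz": -0.1, "yaw": 0, "hand": 1},
    {"tx": 0, "ty": 0, "tz": -0.3, "yaw": 0, "hand": 1},
    {"tx": 0, "ty": 0, "tz": -0.5, "yaw": 0, "hand": 1},
    {"tx": 0, "ty": 0, "tz": -0.7, "yaw": 0, "hand": 1},
    {"tx": 0, "ty": 0, "tz": -0.85, "yaw": 0, "hand": 1},
    {"tx": 0, "ty": 0, "tz": -0.85, "yaw": 0, "hand": 1},
    {"tx": 0, "ty": 0, "tz": -0.85, "yaw": 0, "hand": 1},
  ],
)

```text
time_s: 18.1
position: [0.629, -0.1025, 0.1627]
orientation: [0.001, 1.0, 0.005, 0.002]
force: [-0.6, -0.1, -0.8]
opening: 0.0855
```

```bash
python3 to.py .4596,-.1766,.16
```

```text
t 18.1 pos [ 0.629  -0.1025  0.1627] open 0.0855 tilt 0.31 toolx [1.    0.009 0.005]
.4596,-.1766,.16 shift units [-1.134  0.483  0.014]
```

>>> jog_arm(
  plan=[
    {"tx": -0.2, "ty": 0.1, "tz": 0, "yaw": 0, "hand": 1},
    {"tx": -0.4, "ty": 0.2, "tz": 0, "yaw": 0, "hand": 1},
    {"tx": -0.6, "ty": 0.3, "tz": 0, "yaw": 0, "hand": 1},
    {"tx": -0.8, "ty": 0.4, "tz": 0, "yaw": 0, "hand": 1},
    {"tx": -0.95, "ty": 0.48, "tz": 0, "yaw": 0, "hand": 1},
    {"tx": -1, "ty": 0.48, "tz": 0, "yaw": 0, "hand": 1},
    {"tx": -1, "ty": 0.48, "tz": 0, "yaw": 0, "hand": 1},
    {"tx": -1, "ty": 0.48, "tz": 0, "yaw": 0, "hand": 1},
  ],
)

```text
time_s: 18.77
position: [0.4798, -0.1757, 0.1617]
orientation: [0.001, 1.0, 0.004, 0.002]
force: [0.2, 0.0, 0.2]
opening: 0.0856
```

```bash
python3 to.py .4596,-.1766,.052
```

```text
t 18.77 pos [ 0.4798 -0.1757  0.1617] open 0.0856 tilt 0.27 toolx [1.    0.008 0.004]
.4596,-.1766,.052 shift units [-0.138  0.003  0.731]
```

>>> jog_arm(
  plan=[
    {"tx": -0.137, "ty": 0.003, "tz": 0, "yaw": 0, "hand": 1},
    {"tx": -0.137, "ty": 0.003, "tz": 0.1, "yaw": 0, "hand": 1},
    {"tx": -0.137, "ty": 0.003, "tz": 0.3, "yaw": 0, "hand": 1},
    {"tx": -0.137, "ty": 0.003, "tz": 0.5, "yaw": 0, "hand": 1},
    {"tx": -0.137, "ty": 0.003, "tz": 0.7, "yaw": 0, "hand": 1},
    {"tx": -0.137, "ty": 0.003, "tz": 0.73, "yaw": 0, "hand": 1},
    {"tx": -0.137, "ty": 0.003, "tz": 0.73, "yaw": 0, "hand": 1},
    {"tx": -0.137, "ty": 0.003, "tz": 0.73, "yaw": 0, "hand": 0.3},
    {"tx": -0.137, "ty": 0.003, "tz": 0.73, "yaw": 0, "hand": 0.3},
    {"tx": -0.137, "ty": 0.003, "tz": 0.73, "yaw": 0, "hand": 0.3},
    {"tx": -0.137, "ty": 0.003, "tz": 0.73, "yaw": 0, "hand": 0.3},
    {"tx": -0.137, "ty": 0.003, "tz": 0.73, "yaw": 0, "hand": 0.3},
  ],
)

```text
time_s: 19.77
position: [0.4608, -0.177, 0.0538]
orientation: [0.002, 1.0, 0.004, 0.004]
force: [-1.0, 0.9, 7.0]
opening: 0.0472
```

>>> jog_arm(
  plan=[
    {"tx": 0, "ty": 0, "tz": 0, "yaw": 0, "hand": 0.3},
    {"tx": 0, "ty": 0, "tz": 0, "yaw": 0, "hand": 0.3},
    {"tx": 0, "ty": 0, "tz": 0, "yaw": 0, "hand": 0.3},
  ],
)

```text
time_s: 20.02
position: [0.4608, -0.1771, 0.054]
orientation: [0.002, 1.0, 0.004, 0.004]
force: [1.1, 0.1, -1.6]
opening: 0.047
```

>>> jog_arm(
  plan=[
    {"tx": 0, "ty": 0, "tz": -0.2, "yaw": 0, "hand": 0.3},
    {"tx": 0, "ty": 0, "tz": -0.4, "yaw": 0, "hand": 0.3},
    {"tx": 0, "ty": 0, "tz": -0.6, "yaw": 0, "hand": 0.3},
    {"tx": 0, "ty": 0, "tz": -0.8, "yaw": 0, "hand": 0.3},
    {"tx": 0, "ty": -0.2, "tz": -1, "yaw": 0, "hand": 0.3},
    {"tx": 0, "ty": -0.4, "tz": -1, "yaw": 0, "hand": 0.3},
    {"tx": 0.1, "ty": -0.6, "tz": -1, "yaw": 0, "hand": 0.3},
    {"tx": 0.2, "ty": -0.8, "tz": -1, "yaw": 0, "hand": 0.3},
    {"tx": 0.4, "ty": -0.95, "tz": -1, "yaw": 0, "hand": 0.3},
    {"tx": 0.5, "ty": -0.95, "tz": -1, "yaw": 0, "hand": 0.3},
    {"tx": 0.5, "ty": -0.95, "tz": -1, "yaw": 0, "hand": 0.3},
    {"tx": 0.5, "ty": -0.95, "tz": -1, "yaw": 0, "hand": 0.3},
  ],
)

```text
time_s: 21.02
position: [0.5332, -0.0331, 0.2033]
orientation: [0.002, 1.0, 0.005, 0.003]
force: [-0.3, -0.1, -2.1]
opening: 0.047
```

```bash
python3 to.py .6407,.0566,.2
```

```text
t 21.02 pos [ 0.5332 -0.0331  0.2033] open 0.047 tilt 0.4 toolx [1.    0.009 0.006]
.6407,.0566,.2 shift units [ 0.722 -0.591  0.024]
```

>>> jog_arm(
  plan=[
    {"tx": 0.15, "ty": -0.12, "tz": 0, "yaw": 0, "hand": 0.3},
    {"tx": 0.3, "ty": -0.24, "tz": 0, "yaw": 0, "hand": 0.3},
    {"tx": 0.45, "ty": -0.36, "tz": 0, "yaw": 0, "hand": 0.3},
    {"tx": 0.6, "ty": -0.5, "tz": 0, "yaw": 0, "hand": 0.3},
    {"tx": 0.72, "ty": -0.59, "tz": 0, "yaw": 0, "hand": 0.3},
    {"tx": 0.722, "ty": -0.59, "tz": 0, "yaw": 0, "hand": 0.3},
    {"tx": 0.722, "ty": -0.59, "tz": 0, "yaw": 0, "hand": 0.3},
    {"tx": 0.722, "ty": -0.59, "tz": 0, "yaw": 0, "hand": 0.3},
    {"tx": 0.722, "ty": -0.59, "tz": 0, "yaw": 0, "hand": 0.3},
  ],
)

```text
time_s: 21.77
position: [0.6397, 0.0552, 0.2037]
orientation: [0.002, 1.0, 0.004, 0.003]
force: [-0.2, -0.6, -0.8]
opening: 0.0471
```

```bash
python3 to.py .6407,.0561,.058
```

```text
t 21.77 pos [0.6397 0.0552 0.2037] open 0.0471 tilt 0.37 toolx [1.    0.008 0.005]
.6407,.0561,.058 shift units [ 0.002 -0.01   0.972]
```

>>> jog_arm(
  plan=[
    {"tx": 0.002, "ty": -0.009, "tz": 0.2, "yaw": 0, "hand": 0.3},
    {"tx": 0.002, "ty": -0.009, "tz": 0.4, "yaw": 0, "hand": 0.3},
    {"tx": 0.002, "ty": -0.009, "tz": 0.6, "yaw": 0, "hand": 0.3},
    {"tx": 0.002, "ty": -0.009, "tz": 0.8, "yaw": 0, "hand": 0.3},
    {"tx": 0.002, "ty": -0.009, "tz": 0.9, "yaw": 0, "hand": 0.3},
    {"tx": 0.002, "ty": -0.009, "tz": 0.95, "yaw": 0, "hand": 0.3},
    {"tx": 0.002, "ty": -0.009, "tz": 0.968, "yaw": 0, "hand": 0.3},
    {"tx": 0.002, "ty": -0.009, "tz": 0.968, "yaw": 0, "hand": 0.3},
    {"tx": 0.002, "ty": -0.009, "tz": 0.968, "yaw": 0, "hand": 0.3},
    {"tx": 0.002, "ty": -0.009, "tz": 0.968, "yaw": 0, "hand": 0.3},
  ],
)

```text
time_s: 22.6
position: [0.6416, 0.0558, 0.0602]
orientation: [0.002, 1.0, 0.004, 0.004]
force: [0.0, -0.3, -1.3]
opening: 0.0472
```

>>> jog_arm(
  plan=[
    {"tx": 0, "ty": 0, "tz": 0, "yaw": 0, "hand": 0.75},
    {"tx": 0, "ty": 0, "tz": 0, "yaw": 0, "hand": 1},
    {"tx": 0, "ty": 0, "tz": 0, "yaw": 0, "hand": 1},
    {"tx": 0, "ty": 0, "tz": 0, "yaw": 0, "hand": 1},
    {"tx": 0, "ty": 0, "tz": 0, "yaw": 0, "hand": 1},
    {"tx": 0, "ty": 0, "tz": -0.1, "yaw": 0, "hand": 1},
    {"tx": 0, "ty": 0, "tz": -0.3, "yaw": 0, "hand": 1},
    {"tx": 0, "ty": 0, "tz": -0.5, "yaw": 0, "hand": 1},
    {"tx": 0, "ty": 0, "tz": -0.7, "yaw": 0, "hand": 1},
    {"tx": 0, "ty": 0, "tz": -0.95, "yaw": 0, "hand": 1},
    {"tx": 0, "ty": 0, "tz": -0.95, "yaw": 0, "hand": 1},
    {"tx": 0, "ty": 0, "tz": -0.95, "yaw": 0, "hand": 1},
  ],
)

```text
time_s: 23.6
position: [0.6417, 0.0564, 0.2056]
orientation: [0.002, 1.0, 0.004, 0.007]
force: [0.1, 0.5, 0.3]
opening: 0.0856
```

>>> jog_arm(
  plan=[
    {"tx": -0.2, "ty": -0.1, "tz": 0, "yaw": 0, "hand": 1},
    {"tx": -0.4, "ty": -0.3, "tz": 0, "yaw": 0, "hand": 1},
    {"tx": -0.6, "ty": -0.5, "tz": 0, "yaw": 0, "hand": 1},
    {"tx": -0.8, "ty": -0.7, "tz": 0, "yaw": 0, "hand": 1},
    {"tx": -1, "ty": -0.9, "tz": 0, "yaw": 0, "hand": 1},
    {"tx": -1, "ty": -1, "tz": 0, "yaw": 0, "hand": 1},
    {"tx": -1, "ty": -1, "tz": 0, "yaw": 0, "hand": 1},
    {"tx": -1, "ty": -1, "tz": 0, "yaw": 0, "hand": 1},
    {"tx": -1, "ty": -1, "tz": 0, "yaw": 0, "hand": 1},
  ],
)

```text
time_s: 24.35
position: [0.4907, 0.2046, 0.2021]
orientation: [0.003, 1.0, 0.004, 0.006]
force: [-0.2, -0.1, -0.0]
opening: 0.0856
```

>>> jog_arm(
  plan=[
    {"tx": -0.1, "ty": -0.2, "tz": 0, "yaw": 0, "hand": 1},
    {"tx": -0.3, "ty": -0.4, "tz": 0, "yaw": 0, "hand": 1},
    {"tx": -0.5, "ty": -0.6, "tz": 0, "yaw": 0, "hand": 1},
    {"tx": -0.7, "ty": -0.8, "tz": 0, "yaw": 0, "hand": 1},
    {"tx": -0.9, "ty": -1, "tz": 0, "yaw": 0, "hand": 1},
    {"tx": -0.9, "ty": -1, "tz": 0, "yaw": 0, "hand": 1},
    {"tx": -0.9, "ty": -1, "tz": 0, "yaw": 0, "hand": 1},
    {"tx": -0.9, "ty": -1, "tz": 0, "yaw": 0, "hand": 1},
  ],
)

```text
time_s: 25.02
position: [0.3556, 0.3528, 0.1993]
orientation: [0.003, 1.0, 0.004, 0.006]
force: [-0.4, -0.5, -0.3]
opening: 0.0853
```

```bash
python3 to.py; python3 - <<'E'
from bench import r
from h import *
c=r.camera_params("top"); p,d=r.read_camera("top"); P=cloud(c,d); cv2.imwrite("pics/t4.png",p[:,:,::-1])
q,_=r.read_camera("scene"); cv2.imwrite("pics/s4.png",q[:,:,::-1])
for n,xy,z in (("red",(.6469,.1356),.109),("yellow",(.6407,.0556),.094),("green",(.6344,-.0238),.079),("black",(.628,-.1032),.064),("cup",(.6615,.232),.068),("jar",(.6166,-.1978),.076)):
    m=(abs(P[...,2]-z)<.008)&(np.hypot(P[...,0]-xy[0],P[...,1]-xy[1])<.05)
    print(n,m.sum(),P[m].mean(0).round(4),P[m].std(0).round(4),"off mm",((P[m].mean(0)[:2]-xy)*1e3).round(1))
E
```

```text
t 25.02 pos [0.3556 0.3528 0.1993] open 0.0853 tilt 0.8 toolx [1.    0.008 0.013]
red 628 [0.6458 0.134  0.1086] [0.0121 0.0119 0.0018] off mm [-1.1 -1.6]
yellow 599 [0.6404 0.0551 0.0938] [0.0121 0.0118 0.0017] off mm [-0.3 -0.5]
green 579 [ 0.6342 -0.0224  0.079 ] [0.0121 0.0119 0.0016] off mm [-0.2  1.4]
black 563 [ 0.6275 -0.1018  0.0639] [0.0121 0.0118 0.0017] off mm [-0.5  1.4]
cup 429 [0.661  0.2321 0.066 ] [0.0279 0.0263 0.0026] off mm [-0.5  0.1]
jar 1188 [ 0.6166 -0.1979  0.0756] [0.0171 0.0171 0.0016] off mm [-0.  -0.1]
```

View pics/t4.png

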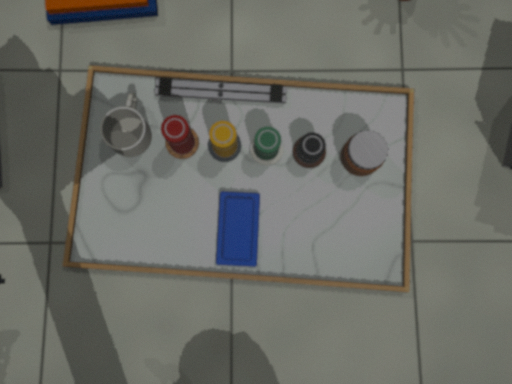

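View pics/s4.png

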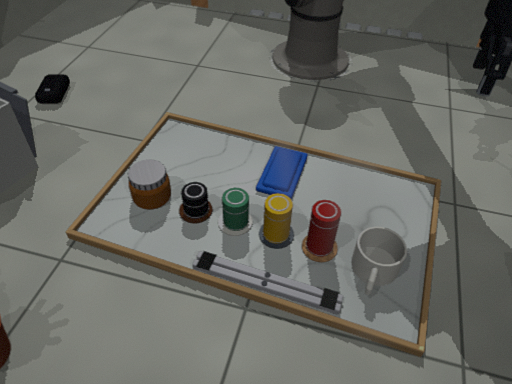

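Both views show the tins upright on their coasters. Red is at (176,127) beside the cup, then yellow, green and black, with black beside the jar. The arm is clear, so I'm handing in.

```bash
python3 -c "
from bench import r
print(r.hand_in())"
```

```text
the job is handed in; nothing more can be done
None
```

The four tins now stand on the coasters in order from the teacup to the jar: red on cork, yellow on slate, green on white, black on walnut. I handed the job in at about 25 s with everything released and the arm clear; the hand-in reports no verdict.

- **Tin positions:** the last top-camera check put every tin within 2 mm of its coaster's centre (limit 12 mm). Tin top heights matched upright tins on the coasters to within 1 mm. I did not measure tilt or speed separately.
- **Teacup and jar:** both read within 0.5 mm of where they started.
- **White coaster:** my circle search did not find it, so I took its centre as the midpoint of slate and walnut.
- **Camera disagreement:** the wrist camera read 3–5 mm further in +y than the top camera for the green tin and the slate coaster. I moved each tin by distances measured in the top camera alone, which cancels that difference. The final check uses that same camera.

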